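# Free the tilt gauge and hold the sphere arm at its mark

### The job

Set the lean of the detector arm on the stand: slide the transport lock knob on top of the round tilt gauge fully to its other end stop so that the pointer swings free, then rock the arm on its pivot stud until the swinging pointer settles pointing at the small mark tab clipped to the dial's lower rim. Do not touch the pointer or the mark tab, and do not shift the things lying around. Finish while still holding the arm steady there, because its clamp is slack and it falls back when let go.

Things in the scene. Friction and masses are not known exactly. Their poses are not given: they have to be found in the camera images.
- stand: detector stand, fixed: dark steel foot plate 110 x 150 x 12 mm; origin under its centre, z up. Its x axis runs along the arm's pivot stud, the way the gauge's dial faces; +y is the side of the bare rod end, -y the side of the sphere. The small black goniometer stage on the foot is up to 5 degrees out of level either way, so the arm's rest lean differs from start to start.
- pivot (a point): centre of the steel pivot stud, 65 mm above the table, over the stand's origin; the arm rocks about the stand's x axis through this point. It has 44 degrees of free travel and starts on its rest stop, leaning 19 to 29 degrees to the sphere's side (-y of the stand).
- sphere_arm: swing arm, about 0.8 kg: blade 40 x 10 mm, origin at the pivot, z up the blade, x along the pivot, y to the bare rod end. At its top a clamp block (140 mm up) and a dark blue sphere, 76 mm across, 80 mm out on the -y side; on its +x face the round black tilt gauge, 112 mm across, 22 mm deep, centre 115 mm up. It turns freely; its weight swings it back to the rest stop; a few N at the rod hold it.
- handle (a point): a point on the axis of the arm's bare steel cross rod, 12 mm in diameter, the place to take hold of it: 140 mm up the blade and 100 mm out on the arm's +y side (the rod ends at 125 mm; nothing else is within 40 mm of this point). The rod runs along y; axes as sphere_arm's.
- transport_lock (a joint): travel of the transport lock in m: about 0 = locked (its tongue clamps the pointer over to one side), 0.028 = other end stop, pointer free. It grows as the knob moves along the arm's -y axis, that is towards the sphere. About 2 N of friction; the arm's rest stop takes the push.
- lock_grip (a point): middle of the black transport lock knob on top of the gauge: 12 mm along x, 11 mm along y, 20 mm high, standing on a 3 mm thick sliding plate; this point is 10 mm below the knob's top; axes as sphere_arm's.
- pointer: the gauge's pendulum pointer, dark, hung in front of the white dial; origin on its spindle at the dial's centre, 34 mm in front (+x) of the arm's blade and 115 mm up the arm, spindle along x; z runs from its tip up through the spindle, so z is upright when it hangs at rest. Lightly damped: it needs about 1 s to settle.
- pointer_tip (a point): lower tip of the pointer, 44 mm from its spindle (-z of the pointer).
- set_mark: the mark: a plain aluminium tab, 6.5 mm wide and 20 mm long, with a dark centre line, clipped over the black rim at the lower end of the dial, anywhere from 10 degrees to the -y side to 6 degrees to the +y side of the dial's lowest point (seen in the arm's axes); it turns with the arm. Origin at the dial's centre like the pointer's; z runs from the tab to the dial's centre.
- mark_tip (a point): inner edge of the mark tab, 45.5 mm from the dial's centre (-z of set_mark); the pointer's tip passes just inside it.
- chuck: wafer chuck, fixed, beside the stand on the sphere's side: 176 mm across, 42 mm high, brass ring on top; origin under its centre. Bystander.
- wafer_shipper: loose white round wafer box, 114 mm across, 15 mm high; bystander, origin under its centre.
- positioner: loose black probe positioner with small aluminium knobs, 55 x 50 x 70 mm; bystander, origin under its centre.
- hex_driver: loose black driver lying on the table, 160 mm long; bystander, origin under its middle.
- objective: loose black microscope objective standing on the table, 33 mm across, 52 mm high; bystander, origin under its centre.
- port_cap: loose black cap, 39 mm across, 11 mm high; bystander, origin under its centre.
- spare_screw: loose knurled spare steel screw standing on its head, 20 mm across, 27 mm high; bystander, origin under its centre.
- parts_tray: loose grey tray with four cells, 70 x 100 x 22 mm; bystander, origin under its centre.

How it is judged:
On the way, in this order (a step that is already met when the one before it is completed fails the run):
1. the transport lock is slid to its far end stop (value of joint transport_lock above 0.025 m), for 0.2 s.
2. the freed pointer has settled on the mark (angle between the z axis of pointer and the z axis of set_mark, either way round below 0.06 rad and angular speed of pointer below 0.3 rad/s), for 0.4 s.
At the end, for the whole second after the job is handed in: The transport lock is within 3 mm of its far end stop, the pointer hangs still within the width of the mark tab (4 degrees of its centre line), and the arm is at rest, held by the gripper's fingers (more than 0.5 N on it) (all of step 2 and value of joint transport_lock above 0.025 m and angular speed of sphere_arm below 0.05 rad/s and contact force between the fingers and sphere_arm above 0.5 N); the arm keeps its last pose, push and grip.
It fails at once if the robot touches the pointer or the mark tab (contact force between any of the arm, the fingers and pointer above 0.3 N or contact force between any of the arm, the fingers and set_mark above 0.3 N).
It fails at once if a bystander is shifted by more than 2 cm (distance of any of wafer_shipper, positioner, hex_driver, objective, port_cap, spare_screw, parts_tray from where it was at the start of the episode above 0.02 m).
It also fails if it takes over 48 s, if anything falls off the work surface, if the arm or the gripper's body presses on something with over 40 N, if the wrist force passes 120 N, or if a joint passes its speed limit or range.

### The arm

A 6-joint arm with a two-finger parallel gripper is mounted at the origin on the work surface. World frame = base frame: x ahead of the robot, y to its left, z up, the work surface at z = 0. Lengths are in m, angles in rad, forces in N, time in s.
With the tool pointing down it reaches from about 0.425 to 0.95 m from the base axis. Payload 14.7 kg.
Tool frame: the origin (TCP) lies midway between the tips of the shut fingers; the grasp point (between the pads) lies grip_depth behind it (grip_depth is the distance from the TCP to the grasp point, in m); z points along the fingers, y is the line along which they close (so a half turn about z gives the same grasp; the last joint's range is limited). The gripper opens to 85 mm and grips with 20 to 120 N. Pads are 22 mm wide; open, the fingers measure 114 mm over their backs; the gripper's body (76 mm by 85 mm) begins 54 mm behind the grasp point. The pads swing forward as they close: fully open they stand 13 mm farther back than shut.
Start: joints at [-1.237, 0.48, 1.596, -0, 1.065, -0.047], TCP at [0.242, -0.603, 0.231] pointing down, gripper open.
Joint ranges: [-2.75, 2.75], [-0.82, 2.05], [0.23, 2.67], [-1.56, 4.7], [0.09, 2.69], [-2.92, 2.92]. Speed limits (rad/s): [1.89, 1.89, 2.39, 3.01, 3.01, 3.01].

### API

Orientations are given as a unit quaternion [w, x, y, z].
In Python, from bench import get_state, capture, finish_job, find_in, spot_point, grip_depth gives the robot as it stands.
- The arm moves only by the shell command python3 -m inch 'ROWS' [OPENING] [FORCE]. ROWS is a JSON object of lists of equal length, an entry for each row: "xyz": the shift along the tool's x, y, z in mm, a list of three; "rotation": the turn, a rotation vector about the tool's x, y, z in rad, a list of three. A call has 1 to 20 rows; each row shifts and turns the commanded pose from where the row before left it, along the tool's axes as they then stand; what a row does not reach is not made up. A row lasts 1/12 s, in which the tool goes at most 41.7 mm and 7.16 degrees, less where a joint would pass 70% of its speed; a pose out of reach is approached as far as the arm can. A call is refused whole if a number of a shift passes 41.7 or a number of a turn 0.125, either way. A call with a gripper value outside its range is refused whole. OPENING is the finger opening in mm, from 0 to 85.4, set as the call begins (- or left out, the last holds). The fingers move at their own pace and stop on an object; FORCE is the grip in N (left out, the last holds). Time passes only in rows, so rows that do not move let the fingers close. It gives the time, the measured TCP pose, the force, the opening and the grip force at its end, in the units of the state.
- get_state(): the state, without advancing time (a new reading comes with each control period).
- capture(name): name is "scene" or "top" or "wrist"; returns a dict with "pixels" (384x512x3 uint8, red, green, blue), "mtx" (3x3 intrinsics, pixels), "k1" (the pictures are not rectified: a ray, as slopes to the right and down, at radius r is drawn at 1 + k1 r^2 times it, then the intrinsics apply), "world_from_camera" (4x4, takes a point from camera to world coordinates); the wrist camera has in their place "hand_eye" (4x4, takes a point from camera to tool coordinates, whose origin is the TCP and whose axes are the flange's). Camera axes: x right, y up, looking along -z (the intrinsics and any distortion apply to the point x, -y, -z); pixel columns grow to the right and rows downward; lengths in m; the calibration is good to about 2 mm. A picture is of the moment at which its call begins: read the wrist's pose just before it. There is no depth.
- finish_job(): hands the job in; it is judged then, once.
Trained networks look in a picture, given as the dict that the camera call returned (one of the last four; its "shot" number tells which), for a name from the list of things; names that differ only in an ending like _2 or _b are one class to them, and where a whole thing is asked for, a point or a joint stands for the part that bears it (a point fixed in the world has none). Each returns a list of dicts, best first, with "score" (0 to 1); they miss things now and then, are a little off and sometimes report something else, mostly with a low value. They report only what shows in the picture. A call takes as long as a camera call.
- find_in(picture, thing): "bbox" ([left, top, width, height] in pixels, round what is visible of it).
- spot_point(picture, thing): "at" ([column, row] in pixels: a listed point, or the origin of a listed thing).
The state is a dict: "clock": time; "joint_positions": joint angles; "dq": joint speeds; "tau": joint torques, N m; "position": TCP position; "orientation": TCP orientation; "wrist_force": force on the tool from outside, world axes, zero at the start; "moment": the same for the moment, N m; "gripper_width": finger opening in m; "grasp_force": force on a finger pad.
Only numpy, scipy, OpenCV 4.12 (cv2) and the standard library are available. Lean on these libraries where they do the work, as an engineer would, in place of code of your own. Each camera call takes 0.05 s, during which the arm holds its last target. There are 200 camera calls.

## Working session

There is one attempt and no reset: what is moved stays moved. The work goes in short steps, Python scripts to look and compute and a shell command to move; the robot and the scene stay as the last step left them, time stands still between calls to the robot, and variables do not carry over. Pictures are saved under pics/ and viewed, at most 10 in all, crops included, and the job is handed in when it is done.

```bash
ls; mkdir -p pics
cat > h.py <<'E'
import numpy as np, cv2
from bench import get_state, capture, finish_job, find_in, spot_point, grip_depth
from scipy.spatial.transform import Rotation as R
def tcp(s=None):
    s=s or get_state(); T=np.eye(4); q=s["orientation"]
    T[:3,:3]=R.from_quat([q[1],q[2],q[3],q[0]]).as_matrix(); T[:3,3]=s["position"]; return T
def shot(name):
    T=tcp(); c=capture(name)
    c["W"]=np.array(c["world_from_camera"]) if "world_from_camera" in c else T@np.array(c["hand_eye"])
    return c
def save(c,f,crop=None,sc=1):
    im=cv2.cvtColor(c["pixels"],cv2.COLOR_RGB2BGR)
    if crop: im=im[crop[1]:crop[3],crop[0]:crop[2]]
    cv2.imwrite("pics/"+f,cv2.resize(im,None,fx=sc,fy=sc,interpolation=cv2.INTER_CUBIC))
def ray(c,p):
    K=np.array(c["mtx"]);d=np.array([c["k1"],0,0,0.])
    u=cv2.undistortPoints(np.array([[p]],float),K,d,)[0,0]
    v=c["W"][:3,:3]@np.array([u[0],-u[1],-1]); return c["W"][:3,3],v/np.linalg.norm(v)
def proj(c,P):
    P=np.atleast_2d(P); X=(np.linalg.inv(c["W"])@np.c_[P,np.ones(len(P))].T)[:3].T
    X=X*[1,-1,-1]; K=np.array(c["mtx"]);d=np.array([c["k1"],0,0,0.])
    return cv2.projectPoints(X,np.zeros(3),np.zeros(3),K,d)[0][:,0]
def tri(rs):
    A=0;b=0
    for o,v in rs:
        M=np.eye(3)-np.outer(v,v);A=A+M;b=b+M@o
    x=np.linalg.solve(A,b); return x,[np.linalg.norm((np.eye(3)-np.outer(v,v))@(x-o)) for o,v in rs]
E
python3 - <<'E'
from h import *
np.set_printoptions(precision=4,suppress=True)
print(grip_depth, get_state()["clock"])
for n in ["scene","top","wrist"]:
    c=shot(n); save(c,n+"0.png"); print(n,c["W"].tolist() if 0 else c["W"][:3,3], c["mtx"][0][0],c["k1"])
    for t in ["pivot","handle","lock_grip","pointer","pointer_tip","mark_tip","stand","sphere_arm","chuck","wafer_shipper","positioner","hex_driver","objective","port_cap","spare_screw","parts_tray"]:
        r=spot_point(c,t)
        if r: print(t,[(np.round(x["at"],1).tolist(),round(x["score"],2)) for x in r[:2]])
E
```

```text
pics
0.0187 0.0
scene [1.0058 0.5469 0.7967] 361.9933761696385 -0.08890033265532249
pivot [([257.6, 241.2], 0.58)]
handle [([263.0, 198.5], 0.87), ([210.6, 160.3], 0.68)]
lock_grip [([284.2, 244.9], 0.67), ([232.5, 173.6], 0.52)]
pointer [([236.4, 202.1], 0.38)]
pointer_tip [([234.7, 216.1], 0.53)]
mark_tip [([247.8, 218.8], 0.6), ([211.8, 160.3], 0.46)]
stand [([259.5, 257.0], 0.77), ([212.9, 264.4], 0.47)]
sphere_arm [([260.4, 237.4], 0.85)]
chuck [([224.7, 202.8], 0.62)]
wafer_shipper [([214.0, 160.9], 0.65)]
positioner [([211.5, 263.4], 0.91)]
hex_driver [([308.5, 307.7], 0.94), ([235.2, 215.7], 0.48)]
objective [([257.8, 240.7], 0.65), ([353.2, 329.2], 0.51)]
port_cap [([277.2, 298.1], 0.67)]
spare_screw [([260.2, 239.3], 0.68), ([286.2, 245.0], 0.59)]
parts_tray [([372.3, 257.7], 0.64)]
top [0.2822 0.028  1.2627] 379.52402428182086 -0.10541362961827092
pivot [([231.6, 186.6], 0.73)]
handle [([220.2, 173.3], 0.9)]
lock_grip [([258.7, 169.8], 0.41)]
pointer [([256.7, 168.9], 0.16)]
mark_tip [([373.6, 243.4], 0.64), ([228.4, 221.1], 0.31)]
stand [([234.1, 189.4], 0.73), ([229.7, 216.7], 0.56)]
sphere_arm [([233.2, 189.1], 0.56)]
chuck [([304.6, 204.9], 0.59)]
wafer_shipper [([375.6, 242.2], 0.76)]
positioner [([250.7, 161.6], 0.76)]
hex_driver [([172.4, 185.8], 0.72)]
objective [([143.8, 199.0], 0.6)]
port_cap [([232.2, 187.9], 0.61), ([194.9, 173.7], 0.48)]
spare_screw [([232.0, 186.8], 0.74), ([235.5, 188.4], 0.55)]
parts_tray [([163.8, 266.2], 0.74), ([250.9, 161.5], 0.49)]
wrist [ 0.311  -0.5755  0.3742] 330.01664263179634 -0.08384597885950908
```

Run:
```python
from h import *
a=shot("scene"); save(a,"s1.png",(170,130,430,350),3)
b=shot("top"); save(b,"t1.png",(120,110,400,310),2.8)
```

```text
(no output)
```

View pics/s1.png

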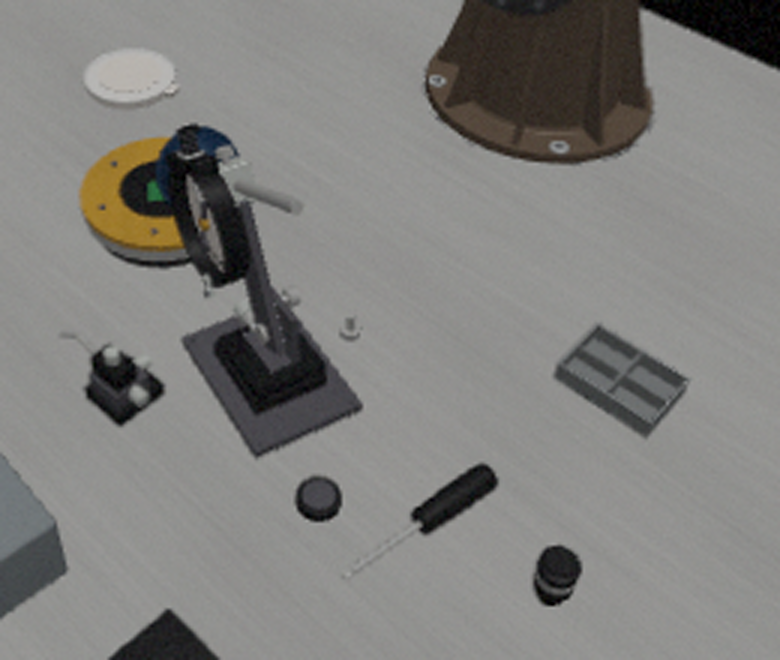

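View pics/t1.png

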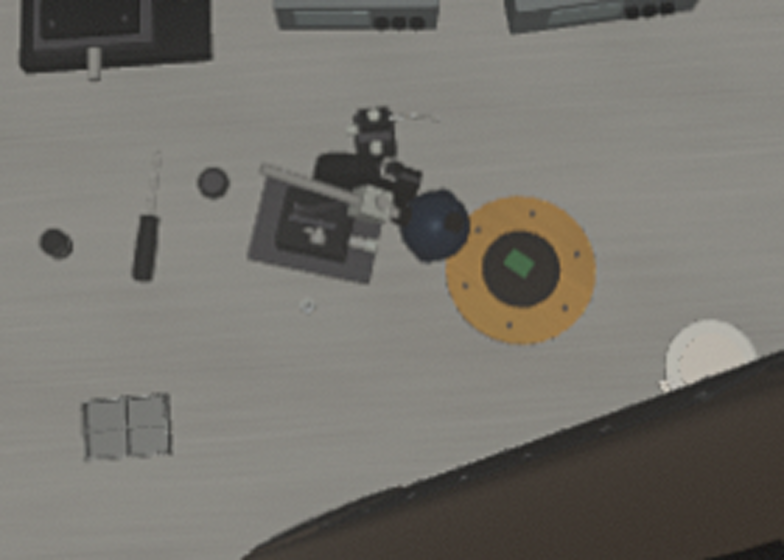

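The stand is at scene crop (270,380) and top crop (315,225). Its dial faces away from the base, its rod end points to the upper left in the top view, and the sphere leans over the chuck. Next I fit the stand pose and lean.

```bash
cat > fit.py <<'E'
from h import *
from scipy.optimize import least_squares
np.set_printoptions(precision=4,suppress=True)
S=lambda x,y:(170+x/3,130+y/3)
Tp=lambda x,y:(120+x/2.8,110+y/2.8)
def Rx(t): return R.from_euler("x",t).as_matrix()
def stand(p): return R.from_euler("z",p[2]).as_matrix(), np.array([p[0],p[1],0])
def plate(p,v):  A,o=stand(p); return o+A@np.array(v)
def arm(p,v):  # lean to -y positive => rotate +x by lean
    A,o=stand(p); return o+[0,0,.065]+A@Rx(p[3])@np.array(v)
E
python3 - <<'E'
from fit import *
a=shot("scene"); b=shot("top")
for n,c in (("s",a),("t",b)):
    print(n,c["W"])
h=.012
obs=[(a,S(182,340),plate,(.055,-.075,h)),(a,S(258,455),plate,(.055,.075,h)),(a,S(361,406),plate,(-.055,.075,h)),
(b,Tp(248,258),plate,(-.055,.075,h)),(b,Tp(369,284),plate,(-.055,-.075,h)),
(a,(263,198.5),arm,(0,.1,.14)),(b,(220.2,173.3),arm,(0,.1,.14)),(a,S(299,207),arm,(0,.125,.14)),(b,Tp(263,170),arm,(0,.125,.14)),
(a,S(198,160),arm,(0,-.08,.14)),(b,Tp(436,226),arm,(0,-.08,.14))]
def f(p,full=False):
    return np.concatenate([proj(c,g(p,v))[0]-np.array(q) for c,q,g,v in obs])
for y0 in (0,1.5,3,-1.5):
    r=least_squares(f,[.7,-.0,y0,.4],loss="soft_l1"); print(r.cost,r.x); 
    if y0==0 or r.cost<best.cost: best=r
print(f(best.x).reshape(-1,2))
p=best.x; np.save("p.npy",p)
x,e=tri([ray(a,(232.5,173.6)),ray(b,(258.7,169.8))]); print("lock tri",x,e)
A,o=stand(p); print("in arm",(A@Rx(p[3])).T@(x-o-[0,0,.065]))
print("handle",arm(p,(0,.1,.14)))
for n,qa,qb in (("positioner",(211.5,263.4),(250.7,161.6)),("port_cap",(277.2,298.1),(194.9,173.7)),("hex",(308.5,307.7),(172.4,185.8)),("chuck",(224.7,202.8),(304.6,204.9))): print(n,*tri([ray(a,qa),ray(b,qb)]))
s=get_state();print(s["clock"],tcp())
E
```

```text
s [[-0.7146 -0.4587  0.5282  1.0058]
 [ 0.6996 -0.4703  0.538   0.5469]
 [ 0.0016  0.754   0.6569  0.7967]
 [ 0.      0.      0.      1.    ]]
t [[-0.0656  0.9737 -0.218   0.2822]
 [-0.9978 -0.0657  0.0068  0.028 ]
 [-0.0077  0.218   0.9759  1.2627]
 [ 0.      0.      0.      1.    ]]
9.410354761885854 [ 0.5539  0.0885 -0.2734  0.4927]
9.410354761885731 [ 0.5539  0.0885 -0.2734  0.4927]
557.847584598608 [0.4976 0.0084 2.557  1.3533]
9.410354761886627 [ 0.5539  0.0885 -0.2734  0.4927]
[[-0.2385 -1.8163]
 [-0.7086 -1.556 ]
 [ 0.9294 -1.6167]
 [-0.5426 -0.2715]
 [-0.0447 -0.4555]
 [ 1.7379 -1.5362]
 [ 0.7695 -0.8685]
 [-0.0919 -0.2089]
 [-1.0631 -0.9333]
 [ 0.2897  2.8805]
 [-0.6181 -0.5687]]
lock tri [0.5602 0.0016 0.2432] [np.float64(0.002960352774198961), np.float64(0.0029603527741990667)]
in arm [0.0296 0.0121 0.1958]
handle [0.5598 0.1096 0.2356]
positioner [ 0.6624  0.0184 -0.0067] [np.float64(0.007201651273476232), np.float64(0.007201651273476373)]
port_cap [0.6229 0.2187 0.0053] [np.float64(0.0012836723728628801), np.float64(0.0012836723728629144)]
hex [0.5869 0.2945 0.0069] [np.float64(0.0018433824363254772), np.float64(0.0018433824363254408)]
chuck [ 0.4885 -0.1454  0.0025] [np.float64(0.0032997797498352847), np.float64(0.003299779749835214)]
2.75 [[ 0.9284  0.3717 -0.      0.2416]
 [ 0.3717 -0.9284 -0.     -0.6034]
 [-0.     -0.     -1.      0.2313]
 [ 0.      0.      0.      1.    ]]
```

```bash
python3 -m inch '{"xyz":[[29,-24,-8.5],[29,-24,-8.5],[29,-24,-8.5],[29,-24,-8.5],[29,-24,-8.5],[29,-24,-8.5],[29,-24,-8.5],[29,-24,-8.5],[29,-24,-8.5],[29,-24,-8.5],[29,-24,-8.5],[29,-24,-8.5],[29,-24,-8.5],[29,-24,-8.5],[29,-24,-8.5],[29,-24,-8.5],[29,-24,-8.5],[29,-24,-8.5],[29,-24,-8.5],[29,-24,-8.5]],"rotation":[[0,0,-0.12],[0,0,-0.12],[0,0,0],[0,0,0],[0,0,0],[0,0,0],[0,0,0],[0,0,0],[0,0,0],[0,0,0],[0,0,0],[0,0,0],[0,0,0],[0,0,0],[0,0,0],[0,0,0],[0,0,0],[0,0,0],[0,0,0],[0,0,0]]}' 0
cat > plan.py <<'E'
from fit import *
F=np.array([[0,-1,0],[-1,0,0],[0,0,-1.]])
def goal(p,tip,t,lean=None):
    A,o=stand(p); G=np.eye(4); q=list(p); 
    G[:3,:3]=A@Rx(p[3] if lean is None else lean)@F@R.from_euler("x",-t).as_matrix(); G[:3,3]=arm(p,tip); return G
def delta(G,T=None):
    D=np.linalg.inv(tcp() if T is None else T)@G
    print("d mm",(D[:3,3]*1e3).round(1),"rotvec",R.from_matrix(D[:3,:3]).as_rotvec().round(3))
E
python3 - <<'E'
from plan import *
p=np.load("p.npy"); s=get_state(); print(s["joint_positions"],s["clock"],s["gripper_width"])
G0=goal(p,(.02,.055,.26),0,0.)
delta(G0); print(goal(p,(.02,.055,.25),0.6)[:3])
E
```

```text
clock: 4.42
position: [0.4468, 0.1217, 0.402]
orientation: [0.0, 0.952, 0.306, 0.0]
wrist_force: [0.8, -1.1, -0.5]
gripper_width: 0.0001
grasp_force: 0.0
[ 0.2005  0.0638  1.7522 -0.0001  1.3248  1.1502] 4.4167 0.00013686513440200579
d mm [ 22.1 151.5  82. ] rotvec [-0.001 -0.001  2.465]
[[-0.2379 -0.8668 -0.4382  0.5543]
 [-0.8483 -0.0343  0.5284  0.0159]
 [-0.473   0.4975 -0.7272  0.3113]]
```

```bash
python3 -m inch '{"xyz":[[5,38,2],[5,38,2],[5,38,2],[5,38,2],[0,0,0],[0,0,0],[0,0,0],[0,0,0],[0,0,0],[0,0,0],[0,0,0],[0,0,0],[0,0,0],[0,0,0],[0,0,0],[0,0,0],[0,0,0],[0,0,0],[0,0,0],[0,0,0]],"rotation":[[0,0,0],[0,0,0],[0,0,0],[0,0,0],[0,0,-0.1245],[0,0,-0.1245],[0,0,-0.1245],[0,0,-0.1245],[0,0,-0.1245],[0,0,-0.1245],[0,0,-0.1245],[0,0,-0.1245],[0,0,-0.1245],[0,0,-0.1245],[0,0,-0.1245],[0,0,-0.1245],[0,0,-0.1245],[0,0,-0.1245],[0,0,-0.1245],[0,0,-0.1245]]}' 0
python3 -m inch '{"xyz":[[0,0,0],[0,0,0],[0,0,0],[0,0,0],[0,0,0],[0,0,0],[0,0,0],[0,0,0],[0,0,0],[0,0,0],[0,0,0],[0,0,0],[0,0,0],[0,0,0]],"rotation":[[0,0,-0.1245],[0,0,-0.1245],[0,0,-0.1245],[0,0,-0.1245],[0,0,-0.1245],[0,0,-0.1245],[0,0,-0.1245],[0,0,-0.1245],[0,0,-0.1245],[0,0,-0.1245],[0,0,-0.1245],[0,0,-0.1245],[0,0,-0.1245],[0,0,-0.1245]]}' 0
python3 - <<'E'
from plan import *
p=np.load("p.npy"); s=get_state(); print(s["joint_positions"],s["clock"])
for t in (0,.3,.6): delta(goal(p,(.02,.055,.25),t))
E
```

```text
clock: 6.08
position: [0.5515, 0.0076, 0.3934]
orientation: [0.0, 0.258, 0.966, 0.0]
wrist_force: [-0.0, 0.2, 0.7]
gripper_width: 0.0
grasp_force: 0.0
clock: 7.25
position: [0.5515, 0.0076, 0.3933]
orientation: [0.0, -0.573, 0.82, -0.0]
wrist_force: [-0.2, -0.3, 0.3]
gripper_width: -0.0001
grasp_force: 0.0
[-0.0411  0.2122  1.5955  0.      1.3338 -2.8323] 7.25
d mm [-8.8  0.2 82.1] rotvec [-0.019 -0.492 -0.075]
d mm [-8.8  0.2 82.1] rotvec [-0.313 -0.478 -0.149]
d mm [-8.8  0.2 82.1] rotvec [-0.606 -0.455 -0.221]
```

```bash
python3 -m inch '{"xyz":[[0,0,0],[0,0,0],[0,0,0]],"rotation":[[-0.1,-0.075,-0.03],[-0.1,-0.075,-0.03],[-0.1,-0.075,-0.03]]}' 0
python3 - <<'E'
from plan import *
p=np.load("p.npy"); s=get_state(); print(s["joint_positions"],s["clock"])
for t in (.6,): delta(goal(p,(.02,.055,.25),t))
E
```

```text
clock: 7.5
position: [0.56, 0.053, 0.4059]
orientation: [-0.014, -0.566, 0.808, 0.166]
wrist_force: [0.0, 0.1, -0.6]
gripper_width: 0.0003
grasp_force: 0.0
[-0.1112  0.3574  1.4122  0.2296  1.6164 -2.9215] 7.5
d mm [ 51.7 -32.9  81.2] rotvec [-0.338 -0.255 -0.228]
```

```bash
cat >> plan.py <<'E'
def turn(G,z): H=G.copy(); H[:3,:3]=H[:3,:3]@R.from_euler("z",z).as_matrix(); return H
E
python3 - <<'E'
from plan import *
p=np.load("p.npy")
for t in (.3,.5): delta(turn(goal(p,(.02,.055,.26),t,0.),.15))
print(np.array(capture("wrist")["hand_eye"]))
E
```

```text
d mm [ 54.9 -30.6  72. ] rotvec [-0.002  0.188  0.102]
d mm [ 54.9 -30.6  72. ] rotvec [-0.201  0.208  0.121]
[[ 0.0009  0.9565  0.2916  0.0743]
 [ 1.     -0.001   0.0002  0.    ]
 [ 0.0005  0.2916 -0.9565 -0.1429]
 [ 0.      0.      0.      1.    ]]
```

```bash
python3 -m inch '{"xyz":[[15,-8,5],[15,-8,5],[15,-8,5]],"rotation":[[-0.07,0.07,0.04],[-0.07,0.07,0.04],[-0.07,0.07,0.04]]}' 0
python3 - <<'E'
from plan import *
p=np.load("p.npy"); s=get_state(); print(s["joint_positions"],s["clock"])
delta(turn(goal(p,(.02,.055,.26),.5,0.),.15))
c=shot("wrist"); save(c,"w1.png")
for t in ("lock_grip","handle","pivot","pointer","pointer_tip","mark_tip"):
    print(t,[(np.round(x["at"],1).tolist(),round(x["score"],2)) for x in spot_point(c,t)[:2]])
for v in ((.03,.012,.19),(0,.1,.14),(.034,0,.115)): print(proj(c,arm(p,v)))
E
```

```text
clock: 7.8
position: [0.5601, 0.0054, 0.3789]
orientation: [-0.169, -0.526, 0.813, 0.185]
wrist_force: [0.7, -0.3, -1.0]
gripper_width: 0.0
grasp_force: 0.0
[-0.0963  0.5405  1.2429  0.0813  1.8594 -2.8121] 7.8
d mm [ -7.4 -20.3  55.5] rotvec [ 0.006 -0.009 -0.001]
lock_grip [([170.2, 183.8], 0.57)]
handle [([222.2, 279.6], 0.81)]
pivot [([175.1, 215.6], 0.86)]
pointer [([153.2, 199.1], 0.6)]
pointer_tip [([148.3, 187.4], 0.6)]
mark_tip [([152.9, 214.8], 0.48), ([129.2, 42.6], 0.42)]
[[173.3195 191.8645]]
[[225.0965 280.4149]]
[[156.9134 202.2143]]
```

View pics/w1.png

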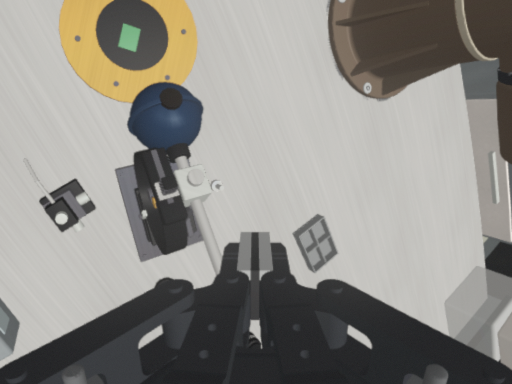

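The wrist picture shows the gauge edge-on at (160,200), the knob near (170,184) on its light plate, the rod running to (222,280), and the sphere at (166,117). These agree with the fit. I refine the knob position next and work out the approach.

Run:
```python
from plan import *
p=np.load("p.npy")
c=shot("wrist"); a=shot("scene"); b=shot("top")
rs=[]
for n,k in (("w",c),("s",a),("t",b)):
    for t in ("lock_grip","handle"):
        r=spot_point(k,t); e=proj(k,arm(p,(.03,.012,.19) if t=="lock_grip" else (0,.1,.14)))[0]
        r=[x for x in r if np.linalg.norm(np.array(x["at"])-e)<15]
        print(n,t,[(np.round(x["at"],1).tolist(),round(x["score"],2)) for x in r],e)
        if r: rs.append((t,ray(k,r[0]["at"])))
A,o=stand(p)
for t in ("lock_grip","handle"):
    x,e=tri([r for n,r in rs if n==t]); print(t,x,e,(A@Rx(p[3])).T@(x-o-[0,0,.065]))
```

```text
w lock_grip [] [172.5002 189.6761]
w handle [([221.4, 279.6], 0.7)] [224.1068 278.3359]
s lock_grip [([230.8, 176.6], 0.47)] [234.0954 176.0887]
s handle [([262.7, 195.9], 0.96)] [264.7379 196.9638]
t lock_grip [] [258.5176 169.191 ]
t handle [([220.8, 171.6], 0.42)] [220.9695 172.4315]
lock_grip [1.0058 0.547  0.7968] [np.float64(7.781495747726558e-17)] [0.3114 0.8426 0.3782]
handle [0.5626 0.1078 0.2385] [np.float64(0.0007885555428281683), np.float64(0.0016753262800828321), np.float64(0.002243884182137915)] [0.0032 0.1005 0.143 ]
```

Run:
```python
from plan import *
p=np.load("p.npy")
x,e=tri([ray(shot("wrist"),(170.2-.8,183.8-2.2)),ray(capture("scene")|{"W":np.array(capture("scene")["world_from_camera"])},(231.5,175)),]);print(x,e)
A,o=stand(p); print((A@Rx(p[3])).T@(x-o-[0,0,.065]))
for tip in ((.025,.055,.205),(.025,.055,.188)): delta(turn(goal(p,tip,.5,0.),.15))
```

```text
[ 0.561  -0.0044  0.2371] [np.float64(0.001173275183167452), np.float64(0.0011732751831676075)]
[0.032  0.0042 0.193 ]
d mm [-36.5 -44.2  94.8] rotvec [ 0.005 -0.006  0.001]
d mm [-45.6 -50.2 107.9] rotvec [ 0.005 -0.006  0.001]
```

```bash
python3 -m inch '{"xyz":[[-18,-22,10],[-18,-22,20],[0,0,32],[0,0,32],[0,0,0]],"rotation":[[0,0,0],[0,0,0],[0,0,0],[0,0,0],[0,0,0]]}' 0
python3 - <<'E'
from plan import *
p=np.load("p.npy"); s=get_state(); print(s["joint_positions"],s["clock"])
c=shot("wrist"); save(c,"w2.png",sc=1.5)
for t in ("lock_grip","handle","pivot","pointer","pointer_tip","mark_tip"):
    print(t,[(np.round(x["at"],1).tolist(),round(x["score"],2)) for x in spot_point(c,t)[:2]])
for v in ((.03,.01,.193),(0,.1,.14),(.034,0,.115)): print(proj(c,arm(p,v)))
A,o=stand(p);print((A@Rx(p[3])).T@(tcp()[:3,3]-o-[0,0,.065]))
E
```

```text
clock: 9.17
position: [0.5606, 0.0354, 0.2677]
orientation: [-0.171, -0.526, 0.812, 0.189]
wrist_force: [-1.2, -0.2, -0.7]
gripper_width: 0.0003
grasp_force: 0.0
[-0.0568  0.6164  1.3802  0.0995  1.6506 -2.7952] 9.1667
lock_grip [([192.5, 172.7], 0.81)]
handle []
pivot []
pointer [([167.6, 199.3], 0.61)]
pointer_tip [([153.3, 182.7], 0.63)]
mark_tip [([163.3, 214.8], 0.38)]
[[203.1684 178.608 ]]
[[274.1555 317.3308]]
[[170.0378 201.2614]]
[0.0262 0.0556 0.207 ]
```

View pics/w2.png

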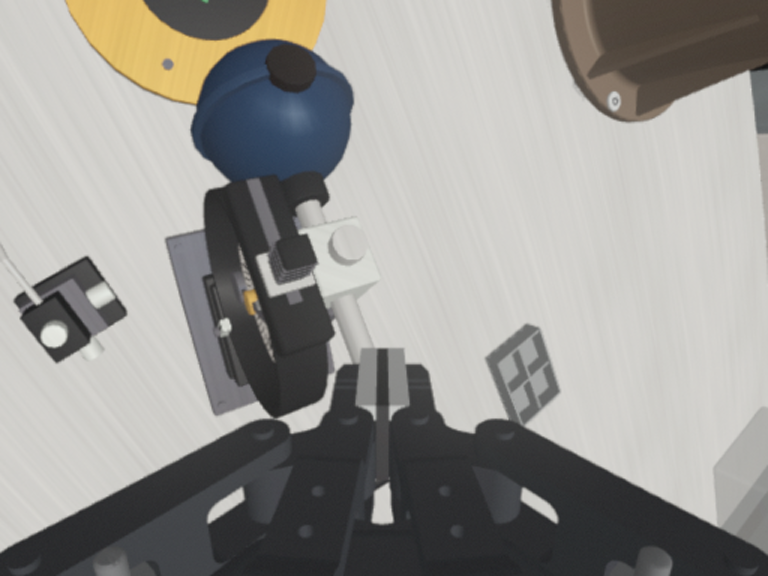

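Run:
```python
from plan import *
p=np.load("p.npy"); A,o=stand(p); M=(A@Rx(p[3])).T
c=shot("wrist")
for q in ((192.5,172.7),(195,170)):
    O,v=ray(c,q); O=M@(O-o-[0,0,.065]); v=M@v
    for z in (.184,.190): k=(z-O[2])/v[2]; print(z,(O+k*v))
for tip in ((.034,.050,.205),(.034,.045,.190)): delta(turn(goal(p,tip,.5,0.),.15))
# push dir arm -y, +x, +z in tool axes
T=tcp()[:3,:3]
for n,d in (("-y",(0,-1,0)),("x",(1,0,0)),("z",(0,0,1))): print(n,T.T@M.T@np.array(d,float))
```

```text
0.184 [0.0358 0.0049 0.184 ]
0.19 [0.0375 0.0065 0.19  ]
0.184 [0.0339 0.0037 0.184 ]
0.19 [0.0357 0.0054 0.19  ]
d mm [ 2.6 -9.5 -0.2] rotvec [ 0.003 -0.005  0.001]
d mm [ -1.3 -16.6  13.4] rotvec [ 0.003 -0.005  0.001]
-y [ 0.8356 -0.3564  0.4181]
x [-0.1278 -0.8662 -0.483 ]
z [ 0.5343  0.3502 -0.7694]
```

```bash
python3 -m inch '{"xyz":[[-1,-9,4],[0,-8,10],[3.3,-1.4,1.7],[3.3,-1.4,1.7],[3.3,-1.4,1.7],[3.3,-1.4,1.7],[3.3,-1.4,1.7],[3.3,-1.4,1.7],[3.3,-1.4,1.7],[3.3,-1.4,1.7]],"rotation":[[0,0,0],[0,0,0],[0,0,0],[0,0,0],[0,0,0],[0,0,0],[0,0,0],[0,0,0],[0,0,0],[0,0,0]]}' 0
python3 - <<'E'
from plan import *
p=np.load("p.npy"); s=get_state(); print(s["joint_positions"],s["clock"])
c=shot("wrist"); save(c,"w3.png",(100,90,330,280),3)
for t in ("lock_grip","pointer","pointer_tip","mark_tip"):
    print(t,[(np.round(x["at"],1).tolist(),round(x["score"],2)) for x in spot_point(c,t)[:2]])
A,o=stand(p);print((A@Rx(p[3])).T@(tcp()[:3,3]-o-[0,0,.065]))
E
```

```text
clock: 10.4
position: [0.5643, 0.0039, 0.2369]
orientation: [-0.167, -0.526, 0.813, 0.186]
wrist_force: [0.4, 2.0, 1.1]
gripper_width: -0.0004
grasp_force: 0.9
[-0.0993  0.6437  1.4036  0.0796  1.5943 -2.8382] 10.4
lock_grip [([246.5, 218.7], 0.62)]
pointer [([207.3, 240.9], 0.94)]
pointer_tip [([184.9, 226.0], 0.84)]
mark_tip []
[0.033  0.0122 0.1886]
```

View pics/w3.png

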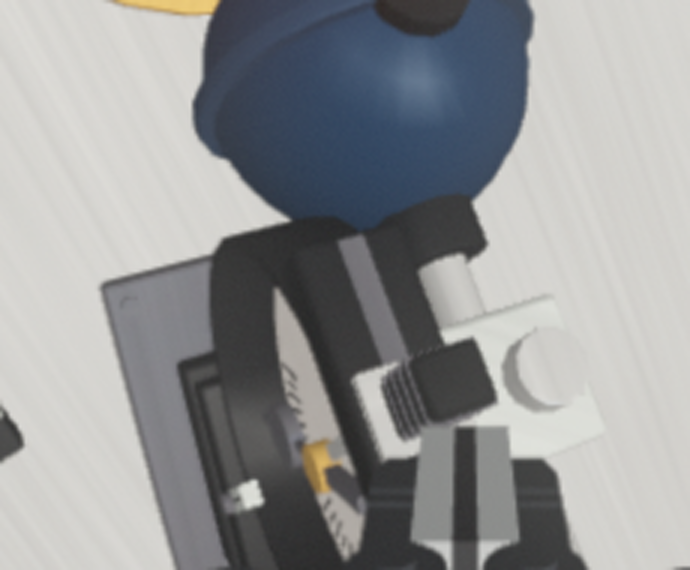

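The fingertips are at crop (465,430) and touch the knob's near face (445,380). The slot runs on towards (365,240), and the wrist force is 2 N. I keep pushing.

```bash
python3 -m inch '{"xyz":[[3,-1.3,1.5],[3,-1.3,1.5],[3,-1.3,1.5],[3,-1.3,1.5],[3,-1.3,1.5],[3,-1.3,1.5]],"rotation":[[0,0,0.01],[0,0,0.01],[0,0,0.01],[0,0,0],[0,0,0],[0,0,0]]}' 0
python3 - <<'E'
from plan import *
p=np.load("p.npy"); s=get_state(); print(s["joint_positions"],s["clock"],s["wrist_force"])
A,o=stand(p);print((A@Rx(p[3])).T@(tcp()[:3,3]-o-[0,0,.065]))
c=shot("wrist"); print([ (spot_point(c,t) or [0])[0] for t in ("lock_grip","pointer_tip")])
E
```

```text
clock: 11.15
position: [0.5591, -0.0143, 0.2266]
orientation: [-0.17, -0.514, 0.82, 0.184]
wrist_force: [4.9, 11.3, 3.2]
gripper_width: -0.0
grasp_force: 6.8
[-0.1248  0.6473  1.4239  0.0676  1.5721 -2.8325] 11.15 [ 4.9403 11.3211  3.2242]
[ 0.0328 -0.0096  0.1885]
[{'at': [246.9, 222.2], 'score': 0.68}, {'at': [199.4, 253.7], 'score': 0.52}]
```

```bash
python3 -m inch '{"xyz":[[1,-0.4,0.5],[0,0,0],[0,0,0]],"rotation":[[0,0,0],[0,0,0],[0,0,0]]}' 0
python3 - <<'E'
from plan import *
p=np.load("p.npy"); s=get_state(); 
A,o=stand(p);print((A@Rx(p[3])).T@(tcp()[:3,3]-o-[0,0,.065]))
c=shot("wrist"); save(c,"w4.png",(100,90,330,280),3)
E
```

```text
clock: 11.55
position: [0.5591, -0.0142, 0.2265]
orientation: [-0.169, -0.514, 0.82, 0.184]
wrist_force: [4.5, 10.6, 4.0]
gripper_width: -0.0001
grasp_force: 5.8
[ 0.0328 -0.0095  0.1884]
```

View pics/w4.png

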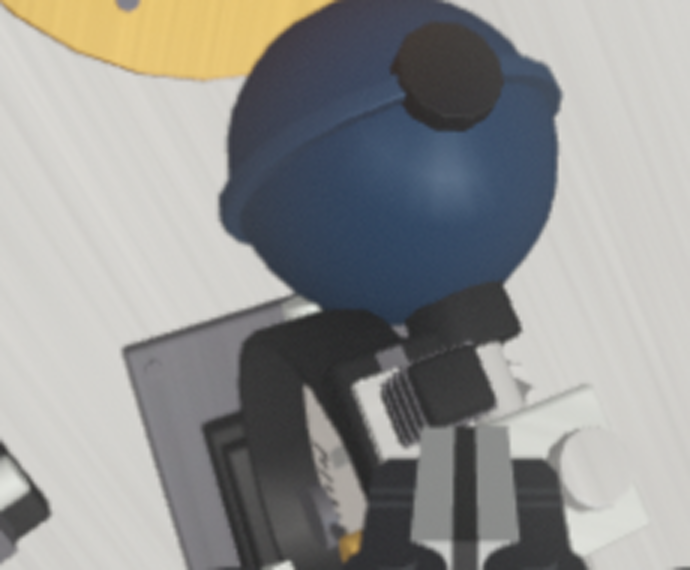

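The knob and plate now sit at the sphere end of the slot (crop (440,390)), and the push has stalled at about 12 N without moving, so it is at the stop. I back off and plan the handle grasp.

```bash
python3 -m inch '{"xyz":[[-8,3.5,-4],[-8,3.5,-4],[-8,3.5,-4],[0,0,-30],[0,0,-30]],"rotation":[[0,0,0],[0,0,0],[0,0,0],[0,0,0],[0,0,0]]}' 45 40
cat >> plan.py <<'E'
def grip(p,back,t,lean,y=.102):
    G=goal(p,(0,y,.14),t,lean); G[:3,3]+=G[:3,2]*(grip_depth-back); return G
E
python3 - <<'E'
from plan import *
p=np.load("p.npy"); s=get_state(); print(s["joint_positions"],s["clock"])
delta(grip(p,.09,.5,.25)); delta(grip(p,.0,.5,.25),grip(p,.09,.5,.25))
c=shot("scene"); b=shot("top"); w=shot("wrist")
for k in (c,b,w): 
    r=spot_point(k,"handle"); e=proj(k,arm(p,(0,.1,.14)))[0]; print([np.round(x["at"],1) for x in r[:2]],e)
    r=spot_point(k,"lock_grip"); e=proj(k,arm(p,(.034,-.024,.187)))[0]; print([np.round(x["at"],1) for x in r[:2]],e)
E
```

```text
clock: 12.02
position: [0.5936, 0.0027, 0.2926]
orientation: [-0.171, -0.514, 0.82, 0.184]
wrist_force: [0.3, -0.3, -0.3]
gripper_width: 0.0451
grasp_force: 0.0
[-0.0965  0.6461  1.2594  0.0809  1.7384 -2.7951] 12.0167
d mm [-74.2  39.8   8.7] rotvec [-0.011 -0.226 -0.298]
d mm [-0. -0. 90.] rotvec [ 0.  0. -0.]
[array([264.3, 196.3])] [264.7379 196.9638]
[array([227.2, 173.7])] [227.8946 176.0747]
[] [220.9695 172.4315]
[] [269.1977 171.7892]
[array([307.2, 296.2])] [309.3837 297.3943]
[array([288.4, 343.5])] [230.8562 146.5796]
```

```bash
python3 -m inch '{"xyz":[[-25,13,3],[-25,13,3],[-24,13,3],[0,0,0],[0,0,0],[0,0,0],[0,0,0]],"rotation":[[0,0,0],[0,0,0],[0,0,0],[0,-0.075,-0.1],[0,-0.075,-0.1],[0,-0.075,-0.1],[0,0,0]]}' 45 40
python3 - <<'E'
from plan import *
p=np.load("p.npy"); s=get_state(); print(s["joint_positions"],s["clock"])
delta(grip(p,.09,.5,.25)); w=shot("wrist"); save(w,"w5.png",sc=1.5)
for t in ("handle","pointer","pointer_tip","mark_tip"):
    print(t,[(np.round(x["at"],1).tolist(),round(x["score"],2)) for x in spot_point(w,t)[:2]])
print(proj(w,[arm(p,(0,.1,.14)),arm(p,(.034,0,.115))]))
E
```

```text
clock: 13.05
position: [0.6031, 0.1241, 0.3139]
orientation: [-0.068, -0.579, 0.772, 0.251]
wrist_force: [-0.5, 0.1, 0.1]
gripper_width: 0.0448
grasp_force: 0.0
[-0.0285  0.6032  1.295   0.3049  1.6758 -2.9216] 13.05
d mm [42.  -3.1  8.6] rotvec [-0.018 -0.028 -0.079]
handle [([249.2, 138.2], 0.65)]
pointer [([162.9, 8.5], 0.88), ([228.8, 239.0], 0.32)]
pointer_tip [([150.0, 8.8], 0.55)]
mark_tip [([156.0, 38.6], 0.53)]
[[251.4739 136.8968]
 [167.6476  10.8314]]
```

View pics/w5.png

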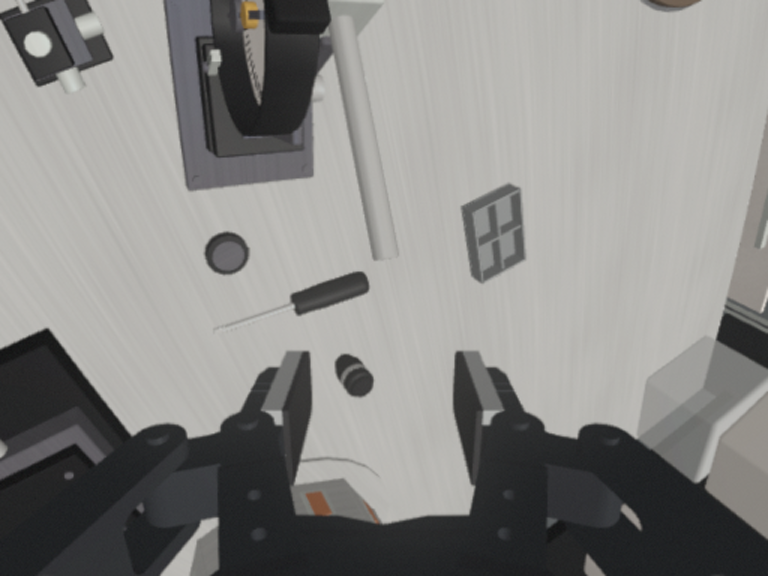

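Run:
```python
from plan import *
p=np.load("p.npy"); w=shot("wrist"); he=np.array(w["hand_eye"])
for t in (.3,.4,.5):
  for yaw in (0.05,):
    G=turn(grip(p,.0,t,0.),yaw); B=turn(grip(p,.09,t,0.),yaw); print(t); delta(B)
    q=p.copy()
    for L in (p[3],.1,-.05):
        q[3]=L; H=turn(grip(q,.0,t,0.),yaw); k=dict(w); k["W"]=H@he
        print(L,proj(k,[arm(q,(.034,0,.115)),arm(q,(.034,0,.07)),arm(q,(.03,-.024,.187))]).round().tolist())
```

```text
0.3
d mm [22.7 12.   9.8] rotvec [0.195 0.185 0.068]
0.4926966395825469 [[148.0, 87.0], [152.0, 121.0], [142.0, -72.0]]
0.1 [[141.0, 34.0], [144.0, 56.0], [141.0, -158.0]]
-0.05 [[139.0, 16.0], [141.0, 31.0], [145.0, -187.0]]
0.4
d mm [22.8  4.9  8.8] rotvec [0.096 0.186 0.078]
0.4926966395825469 [[134.0, 87.0], [135.0, 123.0], [137.0, -76.0]]
0.1 [[132.0, 33.0], [129.0, 56.0], [158.0, -165.0]]
-0.05 [[133.0, 14.0], [128.0, 30.0], [178.0, -196.0]]
0.5
d mm [23.  -2.2  8.5] rotvec [-0.004  0.187  0.087]
0.4926966395825469 [[120.0, 88.0], [118.0, 125.0], [132.0, -80.0]]
0.1 [[124.0, 31.0], [114.0, 56.0], [177.0, -171.0]]
-0.05 [[129.0, 12.0], [114.0, 28.0], [213.0, -201.0]]
```

```bash
python3 -m inch '{"xyz":[[11,2,4],[12,3,5],[0,0,0]],"rotation":[[0.048,0.093,0.039],[0.048,0.093,0.039],[0,0,0]]}' 45 40
python3 - <<'E'
from plan import *
p=np.load("p.npy"); s=get_state(); print(s["joint_positions"],s["clock"])
delta(turn(grip(p,.09,.4,0),.05)); delta(turn(grip(p,.0,.4,0),.05)); w=shot("wrist")
for t in ("handle","pointer","pointer_tip","mark_tip"):
    print(t,[(np.round(x["at"],1).tolist(),round(x["score"],2)) for x in spot_point(w,t)[:2]])
print(proj(w,[arm(p,(0,.1,.14)),arm(p,(.034,0,.115))]))
E
```

```text
clock: 13.6
position: [0.586, 0.104, 0.3037]
orientation: [-0.125, -0.573, 0.796, 0.152]
wrist_force: [0.2, 0.5, 0.6]
gripper_width: 0.045
grasp_force: 0.0
[ 0.0506  0.5607  1.3441  0.1186  1.6161 -2.7855] 13.6
d mm [-0.2 -1.5  0.9] rotvec [-0.004 -0.005 -0.001]
d mm [-0.6 -1.1 90.9] rotvec [-0.004 -0.005 -0.001]
handle []
pointer [([170.9, 86.2], 0.65)]
pointer_tip [([248.7, 193.8], 0.67), ([161.9, 85.8], 0.65)]
mark_tip [([169.7, 113.8], 0.57)]
[[252.1969 197.4557]
 [173.7084  88.2102]]
```

```bash
python3 -m inch '{"xyz":[[0,0,25],[0,-1,25],[0,0,25],[0,0,13],[0,0,0]],"rotation":[[0,0,0],[0,0,0],[0,0,0],[0,0,0],[0,0,0]]}' 45 40
python3 -m inch '{"xyz":[[0,0,0],[0,0,0],[0,0,0],[0,0,0],[0,0,0],[0,0,0],[0,0,0],[0,0,0]],"rotation":[[0,0,0],[0,0,0],[0,0,0],[0,0,0],[0,0,0],[0,0,0],[0,0,0],[0,0,0]]}' 0 40
python3 - <<'E'
from plan import *
p=np.load("p.npy"); s=get_state(); print(s["joint_positions"],s["clock"],s["wrist_force"],s["moment"])
w=shot("wrist"); save(w,"w6.png",(60,0,360,240),2.6)
for t in ("handle","pointer","pointer_tip","mark_tip"):
    print(t,[(np.round(x["at"],1).tolist(),round(x["score"],2)) for x in spot_point(w,t)[:2]])
A,o=stand(p); g=tcp(); g=g[:3,3]-grip_depth*g[:3,2]; d=A.T@(g-o-[0,0,.065]); print(d,np.hypot(d[1],d[2]),"lean est",np.arctan2(.14,.102)-np.arctan2(d[2],d[1]))
E
```

```text
clock: 14.27
position: [0.5533, 0.1122, 0.2195]
orientation: [-0.125, -0.571, 0.796, 0.157]
wrist_force: [-0.3, 0.3, 0.5]
gripper_width: 0.0453
grasp_force: 0.0
clock: 14.93
position: [0.5559, 0.1125, 0.2233]
orientation: [-0.122, -0.573, 0.796, 0.155]
wrist_force: [-1.6, -0.5, 6.1]
gripper_width: 0.0139
grasp_force: 35.9
[ 0.0613  0.5818  1.5116  0.1305  1.4263 -2.8003] 14.9333 [-1.6273 -0.4873  6.0593] [0.0785 0.1277 0.6187]
handle [([252.8, 260.0], 0.83)]
pointer [([246.6, 122.4], 0.34)]
pointer_tip [([250.5, 257.1], 0.23)]
mark_tip [([139.5, 119.8], 0.65)]
[0.0027 0.0236 0.1755] 0.17711057737329036 lean est -0.4960690021729074
```

View pics/w6.png

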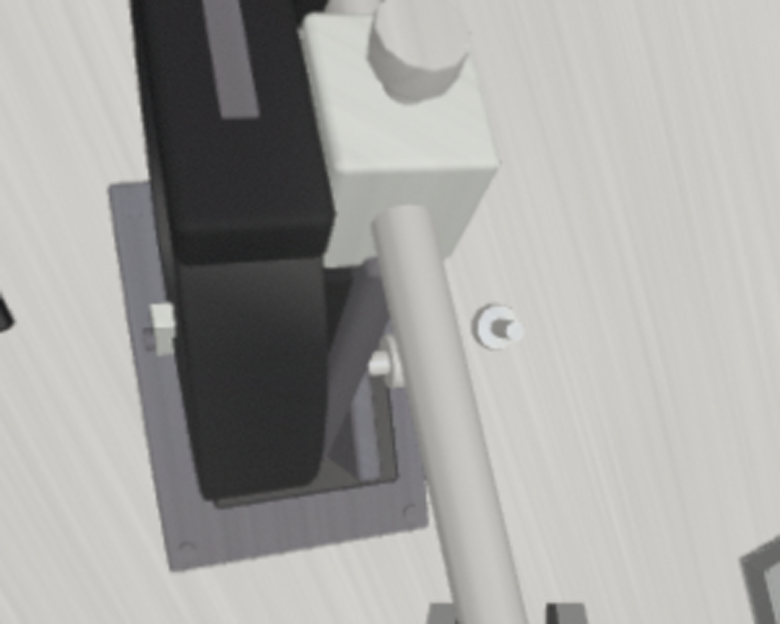

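The rod is gripped near its end (crop (490,610), 36 N). From here the gauge hides the dial, and only the tab shows at crop (160,328). I estimate the mark's angle from all the sightings so far.

Run:
```python
from plan import *
p=np.load("p.npy"); A,o=stand(p); M=(A@Rx(p[3])).T
w=shot("wrist"); he=np.array(w["hand_eye"])
def P(pos,q):
    return tcp({"position":pos,"orientation":q})@he
D=[("w1",[.5601,.0054,.3789],[-.169,-.526,.813,.185],(152.9,214.8)),("w2",[.5606,.0354,.2677],[-.171,-.526,.812,.189],(163.3,214.8)),
("w2 tab vis",[.5606,.0354,.2677],[-.171,-.526,.812,.189],(148.5,217)),
("w5",[.6031,.1241,.3139],[-.068,-.579,.772,.251],(156,38.6)),("w5 tab vis",[.6031,.1241,.3139],[-.068,-.579,.772,.251],(142,42)),
("pre",[.586,.104,.3037],[-.125,-.573,.796,.152],(169.7,113.8)),
("now",None,None,(139.5,119.8)),("now tab vis",None,None,(121.5,126))]
R_=[]
for n,ps,q,px in D:
    k=dict(w); 
    if ps: k["W"]=P(ps,q)
    O,v=ray(k,px); O=M@(O-o-[0,0,.065]); v=M@v
    for X in (.034,.042):
        s=(X-O[0])/v[0]; h=O+s*v; d=h-[0,0,.115]; print(n,X,h.round(4),"rad",np.hypot(d[1],d[2]).round(4),"angle to -y deg",np.degrees(np.arctan2(-d[1],-d[2])).round(1))
    R_.append((n,(O,v)))
for S_ in (("w1","w2","w5","pre","now"),("w2 tab vis","w5 tab vis","now tab vis")):
    x,e=tri([r for n,r in R_ if n in S_]); d=x-[0,0,.115]; print(x,np.round(e,4),np.degrees(np.arctan2(-d[1],-d[2])),np.hypot(d[1],d[2]))
c=shot("scene")
print([(t,spot_point(c,t)) for t in ("pointer","pointer_tip","mark_tip")])
print(proj(c,[arm(p,(.034,0,.115)),arm(p,(.034,0,.0695))]))
```

```text
w1 0.034 [ 0.034  -0.      0.0532] rad 0.0618 angle to -y deg 0.0
w1 0.042 [0.042  0.0114 0.1137] rad 0.0115 angle to -y deg -83.3
w2 0.034 [0.034  0.0002 0.0701] rad 0.0449 angle to -y deg -0.3
w2 0.042 [0.042  0.0086 0.1171] rad 0.0088 angle to -y deg -103.8
w2 tab vis 0.034 [ 0.034  -0.0193 -0.0258] rad 0.1421 angle to -y deg 7.8
w2 tab vis 0.042 [ 0.042  -0.0077  0.0373] rad 0.0781 angle to -y deg 5.7
w5 0.034 [ 0.034  -0.0021  0.0664] rad 0.0486 angle to -y deg 2.5
w5 0.042 [0.042  0.0131 0.0997] rad 0.0201 angle to -y deg -40.6
w5 tab vis 0.034 [ 0.034  -0.0269  0.005 ] rad 0.1132 angle to -y deg 13.7
w5 tab vis 0.042 [ 0.042  -0.0087  0.0458] rad 0.0698 angle to -y deg 7.1
pre 0.034 [0.034  0.0013 0.0721] rad 0.0429 angle to -y deg -1.7
pre 0.042 [0.042  0.0248 0.1223] rad 0.0259 angle to -y deg -106.5
now 0.034 [ 0.034  -0.0001  0.0729] rad 0.0421 angle to -y deg 0.1
now 0.042 [0.042  0.0559 0.198 ] rad 0.1 angle to -y deg -146.0
now tab vis 0.034 [ 0.034  -0.6333 -1.3967] rad 1.639 angle to -y deg 22.7
now tab vis 0.042 [ 0.042  -0.1964 -0.3876] rad 0.5396 angle to -y deg 21.3
[0.0354 0.0024 0.0759] [0.0024 0.0012 0.0009 0.001  0.0016] -3.563761347033996 0.03914441387560617
[ 0.0449 -0.0034  0.0584] [0.0005 0.0006 0.0006] 3.4373562101404556 0.05673201003618633
[('pointer', [{'at': [228.0, 173.8], 'score': 0.53}, {'at': [238.4, 203.2], 'score': 0.46}]), ('pointer_tip', [{'at': [276.8, 299.9], 'score': 0.56}, {'at': [236.1, 214.5], 'score': 0.36}, {'at': [226.3, 202.8], 'score': 0.31}]), ('mark_tip', [{'at': [242.6, 221.1], 'score': 0.54}])]
[[238.1702 203.9025]
 [242.431  220.2278]]
```

The visible tab triangulates to 0.6 mm residual at radius 56.7 mm, 3.4° to the -y side, so the target lean is about 3.4°. I compute the arc.

```bash
cat >> plan.py <<'E'
def arc(p,dL,n):
    A,o=stand(p); T=tcp(); g=T[:3,3]-grip_depth*T[:3,2]; d=A.T@(g-o-[0,0,.065]); prev=d
    for i in range(1,n+1):
        c=Rx(dL*i/n)@d; print((T[:3,:3].T@A@(c-prev)*1e3).round(1).tolist()); prev=c
E
python3 - <<'E'
from plan import *
arc(np.load("p.npy"),-.42,14)
E
```

```text
[-5.3, -0.0, 0.7]
[-5.2, -0.1, 0.9]
[-5.2, -0.2, 1.0]
[-5.2, -0.2, 1.2]
[-5.1, -0.3, 1.3]
[-5.1, -0.4, 1.4]
[-5.1, -0.4, 1.6]
[-5.0, -0.5, 1.7]
[-4.9, -0.5, 1.9]
[-4.9, -0.6, 2.0]
[-4.8, -0.7, 2.1]
[-4.8, -0.7, 2.3]
[-4.7, -0.8, 2.4]
[-4.6, -0.8, 2.5]
```

```bash
python3 -m inch '{"xyz":[[-5.3,0,0.7],[-5.2,-0.1,0.9],[-5.2,-0.2,1.0],[-5.2,-0.2,1.2],[-5.1,-0.3,1.3],[-5.1,-0.4,1.4],[-5.1,-0.4,1.6],[-5.0,-0.5,1.7],[-4.9,-0.5,1.9],[-4.9,-0.6,2.0],[-4.8,-0.7,2.1],[-4.8,-0.7,2.3],[-4.7,-0.8,2.4],[-4.6,-0.8,2.5],[0,0,0],[0,0,0]],"rotation":[[0,0,0],[0,0,0],[0,0,0],[0,0,0],[0,0,0],[0,0,0],[0,0,0],[0,0,0],[0,0,0],[0,0,0],[0,0,0],[0,0,0],[0,0,0],[0,0,0],[0,0,0],[0,0,0]]}' 0 40
python3 - <<'E'
from plan import *
p=np.load("p.npy"); s=get_state(); print(s["joint_positions"],s["clock"],s["wrist_force"],s["moment"])
A,o=stand(p); g=tcp(); g=g[:3,3]-grip_depth*g[:3,2]; d=A.T@(g-o-[0,0,.065]); print(d,np.hypot(d[1],d[2]),"dlean",np.arctan2(d[2],d[1])-np.arctan2(.1755,.0236))
w=shot("wrist"); save(w,"w7.png",(0,0,300,230),2.6)
for t in ("pointer","pointer_tip","mark_tip","lock_grip"):
    print(t,[(np.round(x["at"],1).tolist(),round(x["score"],2)) for x in spot_point(w,t)[:2]])
c=shot("scene"); save(c,"s2.png",(200,150,300,240),8)
for t in ("pointer","pointer_tip","mark_tip","handle"):
    print(t,[(np.round(x["at"],1).tolist(),round(x["score"],2)) for x in spot_point(c,t)[:2]])
E
```

```text
clock: 16.77
position: [0.5744, 0.1802, 0.1977]
orientation: [-0.123, -0.573, 0.796, 0.155]
wrist_force: [-1.9, 2.3, 6.4]
gripper_width: 0.0107
grasp_force: 39.5
[ 0.1529  0.6459  1.4576  0.1651  1.4056 -2.7228] 16.7667 [-1.8579  2.2514  6.4054] [0.392  0.3679 0.495 ]
[0.0023 0.0937 0.1499] 0.1768136086494709 dlean -0.4251711983242543
pointer [([209.9, 253.3], 0.34)]
pointer_tip []
mark_tip []
lock_grip []
pointer [([244.5, 209.7], 0.41), ([246.9, 224.5], 0.36)]
pointer_tip []
mark_tip [([246.2, 224.7], 0.5)]
handle [([274.8, 221.3], 0.75), ([223.6, 204.6], 0.69)]
```

View pics/w7.png

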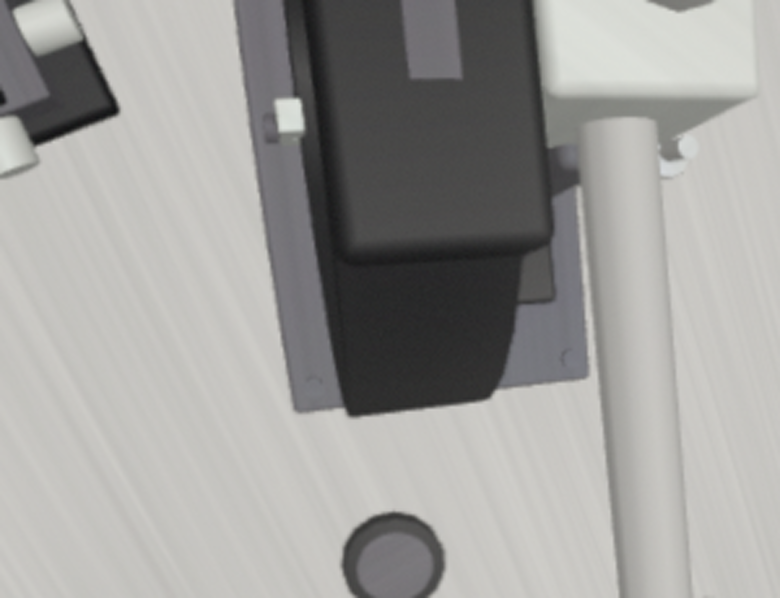

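View pics/s2.png

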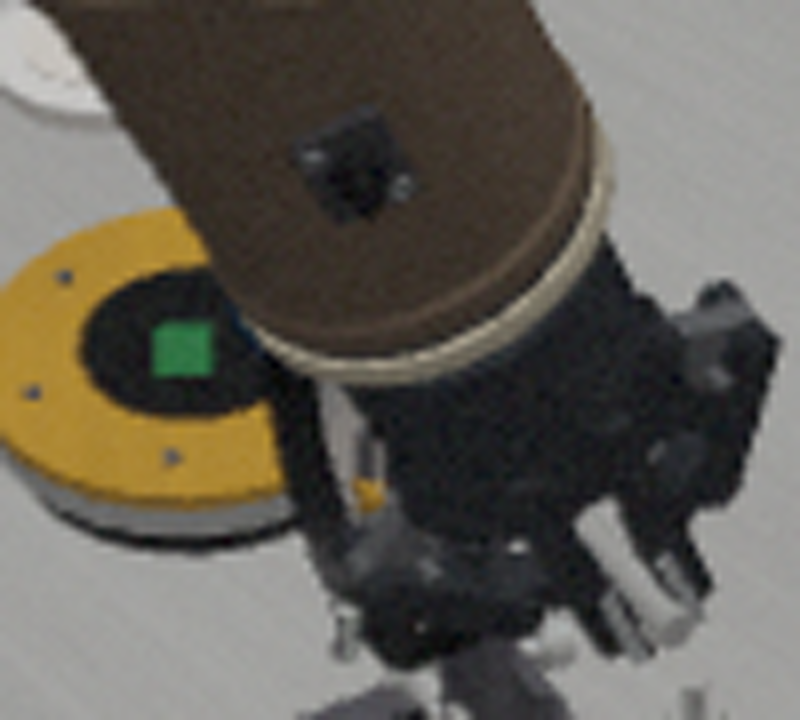

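The wrist view shows the tab at crop (289,118) and the arm nearly upright. In the scene view the hub is at (370,495) and the tab at (345,632), with the hand covering part of the dial. I work out the lean from these numerically.

Run:
```python
from plan import *
p=np.load("p.npy"); A,o=stand(p); C=o+[0,0,.065]
w=shot("wrist"); c=shot("scene")
def hit(k,px,X):
    O,v=ray(k,px); O=A.T@(O-C); v=A.T@v; return O+v*(X-O[0])/v[0]
tab=(.0449,-.0034,.0584)
for L in (.02,.045,.07,.095,.12):
    q=p.copy(); q[3]=L; print(L,"wrist tab",proj(w,arm(q,tab))[0].round(1),"scene tab",proj(c,arm(q,tab))[0].round(1),"hub",proj(c,arm(q,(.036,0,.115)))[0].round(1),"lockend",proj(w,arm(q,(.016,.014,.171)))[0].round(1))
print("obs wrist (111.2,45.4) scene tab (243.1,229) hub (246.3,211.9)")
h=hit(c,(246.3,211.9),.037); t=hit(c,(243.1,229),.045); tw,e=tri([ray(w,(111.2,45.4)),ray(c,(243.1,229))]); tw=A.T@(tw-C)
print(h,t,tw,e)
for x in (t,tw): print(np.degrees(np.arctan2(x[1]-h[1],h[2]-x[2])))
im=c["pixels"][205:222,238:256]; hsv=cv2.cvtColor(im,cv2.COLOR_RGB2HSV); m=(hsv[...,1]>130)&(hsv[...,0]<30); ys,xs=np.nonzero(m); print("hub px",xs.mean()+238,ys.mean()+205,m.sum())
```

```text
0.02 wrist tab [111.7  52.4] scene tab [243.6 229.5] hub [246.7 212.9] lockend [224.6  58.2]
0.045 wrist tab [111.3  49.7] scene tab [243.4 229.2] hub [246.1 212.2] lockend [223.8  42.3]
0.07 wrist tab [111.  47.] scene tab [243.1 228.9] hub [245.6 211.5] lockend [222.9  26.1]
0.095 wrist tab [110.6  44.4] scene tab [242.9 228.6] hub [245.1 210.9] lockend [221.8   9.8]
0.12 wrist tab [110.3  41.7] scene tab [242.6 228.3] hub [244.6 210.3] lockend [220.6  -6.7]
obs wrist (111.2,45.4) scene tab (243.1,229) hub (246.3,211.9)
[ 0.037  -0.0022  0.119 ] [ 0.045  -0.0075  0.0577] [ 0.0446 -0.0085  0.0565] [np.float64(6.76552615771498e-05), np.float64(6.765526157698243e-05)]
-4.902783135216996
-5.760759936238658
hub px 245.5 211.4 10
```

```bash
python3 -m inch '{"xyz":[[0,0.9,0],[0,0.9,0],[0,0.9,0],[0,0.9,0],[0,0.9,0],[0,0.9,0],[0,0,0],[0,0,0],[0,0,0]],"rotation":[[-0.05,0,0],[-0.05,0,0],[-0.05,0,0],[-0.05,0,0],[-0.05,0,0],[-0.05,0,0],[0,0,0],[0,0,0],[0,0,0]]}' 0 40
cat > chk.py <<'E'
from plan import *
p=np.load("p.npy"); s=get_state(); print(s["joint_positions"],s["clock"],s["wrist_force"],s["grasp_force"])
A,o=stand(p); C=o+[0,0,.065]; g=tcp(); g=g[:3,3]-grip_depth*g[:3,2]; d=A.T@(g-C); print(d,np.hypot(d[1],d[2]),"L",p[3]+np.arctan2(d[2],d[1])-np.arctan2(.1755,.0236))
def hit(k,px,X):
    O,v=ray(k,px); O=A.T@(O-C); v=A.T@v; return O+v*(X-O[0])/v[0]
w=shot("wrist"); cv2.imwrite("pics/last.png",w["pixels"][...,::-1])
for i in range(3):
  if i: w=shot("wrist")
  for t in ("pointer","pointer_tip","mark_tip"):
    for x in spot_point(w,t)[:3]: print(t,np.round(x["at"],1),round(x["score"],2),"stand",hit(w,x["at"],.034).round(4))
q=p.copy()
for L in (.03,.07,.11): q[3]=L; print(L,proj(w,[arm(q,(.034,0,.115)),arm(q,(.034,0,.115))-[0,0,.044],arm(q,(.0449,-.0034,.0584))]).round(1).tolist())
E
python3 chk.py
```

```text
clock: 18.12
position: [0.5694, 0.1811, 0.1997]
orientation: [-0.208, -0.547, 0.763, 0.273]
wrist_force: [-4.9, -1.0, -1.6]
gripper_width: 0.0109
grasp_force: 47.8
[ 0.1003  0.8102  1.269   0.2554  1.7177 -2.7633] 18.1167 [-4.9313 -0.9933 -1.6142] 47.765185832977295
[0.002 0.093 0.149] 0.1756470723404818 L 0.06811325488738085
pointer [107.5  14.9] 0.6 stand [ 0.034  -0.0112  0.1085]
pointer_tip [80.7 34.4] 0.86 stand [ 0.034  -0.0107  0.0647]
pointer [107.8  14.1] 0.97 stand [ 0.034  -0.0115  0.109 ]
pointer_tip [78.1 32.6] 0.97 stand [ 0.034  -0.0124  0.0601]
pointer [108.9  13.3] 0.91 stand [ 0.034  -0.0116  0.1104]
pointer_tip [78.8 31.2] 0.96 stand [ 0.034  -0.0128  0.0619]
0.03 [[115.6, 34.1], [86.2, 48.8], [56.3, 48.8]]
0.07 [[113.7, 21.1], [84.6, 38.7], [55.4, 43.9]]
0.11 [[111.7, 8.1], [82.9, 28.6], [54.5, 39.0]]
```

Run:
```python
from plan import *
im=cv2.imread("pics/last.png"); g=im.mean(2).astype(int)
print("cols",list(range(44,100,2)))
for r in range(18,60): print(r,*g[r,44:100:2])
print(find_in.__name__)
w=shot("wrist"); 
print([(x["bbox"],x["score"]) for t in ("set_mark","mark_tip","pointer") for x in find_in(w,t)[:2]])
```

```text
cols [44, 46, 48, 50, 52, 54, 56, 58, 60, 62, 64, 66, 68, 70, 72, 74, 76, 78, 80, 82, 84, 86, 88, 90, 92, 94, 96, 98]
18 60 62 61 63 61 63 46 70 89 90 88 89 87 86 86 86 85 85 83 71 72 72 72 90 113 115 107 105
19 59 65 62 62 63 63 49 67 91 90 90 89 89 89 88 87 87 87 84 71 72 72 71 80 114 112 87 101
20 59 64 64 64 63 64 47 66 93 92 92 91 91 90 90 89 88 88 86 72 72 72 72 76 115 104 74 100
21 57 64 63 63 64 62 51 64 93 93 92 90 92 92 91 90 89 89 87 73 72 72 69 75 117 88 72 97
22 56 65 64 65 64 64 50 53 91 91 93 93 91 90 92 91 90 89 87 72 72 71 70 74 119 91 73 89
23 54 65 64 63 64 64 56 50 90 92 90 92 92 91 90 89 91 89 88 73 71 71 72 74 121 94 71 83
24 54 64 66 63 64 63 62 48 88 91 92 92 92 90 91 90 90 89 87 72 71 71 71 76 119 102 72 79
25 53 65 66 66 64 63 62 47 85 90 91 91 91 90 89 90 89 88 87 73 71 72 71 72 115 104 73 72
26 52 65 66 64 64 64 62 43 82 89 90 90 89 89 90 88 89 88 86 72 71 73 72 73 112 106 70 67
27 50 64 66 64 65 65 62 39 82 88 89 90 91 89 90 87 89 87 85 72 73 71 73 74 110 111 78 82
28 48 63 65 66 65 65 63 39 79 86 87 88 89 89 89 87 88 88 86 73 72 72 71 74 109 127 124 122

[... 2371 characters left out ...]
0 60 62 62 64 63 66 66 67 68 68 107
54 77 34 46 79 91 91 88 85 72 43 56 57 59 57 59 60 60 60 60 62 62 63 63 64 66 67 67 99
55 75 34 42 67 75 74 74 74 71 48 52 58 57 59 57 58 57 58 59 60 60 62 63 64 64 65 66 92
56 75 37 39 65 74 73 73 73 72 50 50 56 56 55 57 58 58 57 56 59 60 60 60 61 62 63 64 80
57 72 45 37 65 73 73 72 73 73 56 47 56 55 55 55 58 55 56 56 58 57 60 62 61 62 62 64 73
58 71 47 35 63 74 74 73 72 73 58 46 55 56 54 56 56 56 56 57 57 56 57 60 59 61 62 63 69
59 70 55 32 61 75 75 74 73 72 65 42 54 56 55 53 56 54 55 54 56 55 56 57 58 57 61 61 67
call
[([41.2, 33.1, 25.5, 18.8], 0.94), ([43.4, 33.6, 22.5, 23.2], 0.88), ([78.8, 0.0, 62.2, 50.0], 0.67), ([81.3, 232.0, 140.5, 84.0], 0.38)]
```

Run:
```python
from plan import *
p=np.load("p.npy"); A,o=stand(p); C=o+[0,0,.065]
im=cv2.imread("pics/last.png"); g=im.mean(2)
ch="#%@XOxo+=-:. "
for r in range(0,50): print("%2d "%r+"".join(ch[min(12,int(v/14))] for v in g[r,48:150]))
w=shot("wrist")
def hit(px,X):
    O,v=ray(w,px); O=A.T@(O-C); v=A.T@v; return (O+v*(X-O[0])/v[0]).round(4)
for X in (.038,.041,.044,.047): print(X,[hit(q,X).tolist() for q in ((59.5,32.3),(59.5,46.6),(53,39),(66,40))])
```

```text
0 ======oXOOOOOOOOOOOOOOOOOOOOOOOOOOOOOOOXOOXOo  .oOOo++==::...:::::-+xxxxxxxxxxxxxx+===========-. :O@@@
 1 ======oXXOOOOOOOOOOOOOOOOOOOOOOOOOOOOOOOOOOOo.  .-+++++=:.......::+xxxxxxxxxxxxxxx+===========-..:x@@@
 2 ======oXXOxOxOOOOOOOOOOOOOOOOOOOOOOOOOOOOOOOx:   .-++++=-:.....:-+xxxxxxxxxxxxxxxx+===========-. :o@@@
 3 ======+XXOOxxxOxxOOOOOOOOOOOOOOOOOOOOOOOOOOOo:   .-+++++=:....:=oxxxxxxxxxxxxxxxxxo===========-. :+X@%
 4 =======XXOxxxxxxOxxOOOOOOOOOOOOOOOOOOOOOOOOOo:   .=++=++=:...:=oxxxxxxxxxxxxxxxxxxxo++++++====-. .=X@@
 5 =======OXOxxxxxxxxxxxxxxOOOOOOOOOOOOOOOOOOOOo:   :=+++++=-. .=xxxxxxxxxxxxxxxxxxxOOOxxxxxxoxoo=. .=X@@
 6 ======+xXOxxxxxxxxxxxxxxxxxxxOOOOOOOOxxxxxxxo=:..:=+++++=-. -oxxxOxxxxxxxxxxxxxOOOOOOOOOOOOx+-.   =X@@
 7 ======+xXOxxxxxxxxxxxxxxxxxxxxOOOOOxxxxooooooo+===++++++=-. :oxxxxxxxxxxxxxxxOOOOOOOOOOOOOx+:.    -O@@
 8 ======+xXOxxxxxxxxxxxxxxxxxxxxxxxxxOOxxoooooooooo++++++++=. .+xxxxxxxxxxxxxxOOOOOOOOOOOOx+:.      -O@@
 9 =======oXOxxxxxxxxxxxxxxxxxxxxxxxxxxOOxxo+++++oo+++++++++=:  =xxxxxxxxxxxxxOOOOOOOOOOOx+:.        .x@@
10 =======oXOxxxxxxxxxxxxxxxxxxxxxxxxxOOx
[... 3941 characters left out ...]
                                             
48 +=-:::----------+xOOOOOOOOOOOOOOOOOOxxxxxxOxOOxOxxo=   .:.                                            
49 ++-::--------==+oOOOOOOOOOOOOOOOOOOOOxxOxxxxOxxxxo:   .=o:                                            
0.038 [[0.038, -0.0162, 0.0362], [0.038, -0.0096, 0.0301], [0.038, -0.0159, 0.0143], [0.038, -0.0104, 0.0495]]
0.041 [[0.041, -0.0138, 0.0518], [0.041, -0.0076, 0.0461], [0.041, -0.0135, 0.0315], [0.041, -0.0084, 0.0641]]
0.044 [[0.044, -0.0114, 0.0673], [0.044, -0.0057, 0.0621], [0.044, -0.011, 0.0487], [0.044, -0.0064, 0.0786]]
0.047 [[0.047, -0.0089, 0.0829], [0.047, -0.0037, 0.0781], [0.047, -0.0086, 0.0659], [0.047, -0.0044, 0.0932]]
```

```bash
python3 - <<'E'
from plan import *
arc(np.load("p.npy"),-.025,2)
E
python3 -m inch '{"xyz":[[0,0.9,0],[0,0.9,0],[0,0.9,0],[0,0.9,0],[0,0.9,0],[0,0,0]],"rotation":[[-0.05,0,0],[-0.05,0,0],[-0.05,0,0],[-0.05,0,0],[-0.05,0,0],[0,0,0]]}' 0 40
python3 chk.py
```

```text
[-1.9, -0.7, 0.9]
[-1.9, -0.7, 0.9]
clock: 19.47
position: [0.5661, 0.1827, 0.2027]
orientation: [-0.275, -0.516, 0.722, 0.369]
wrist_force: [-6.7, 5.6, 6.6]
gripper_width: 0.0107
grasp_force: 50.8
[ 0.0702  0.9544  1.1263  0.3327  1.9619 -2.7638] 19.4667 [-6.6795  5.6217  6.6007] 50.75292348861694
[0.0017 0.0934 0.1485] 0.1754162038645749 L 0.06478212731825184
pointer [93.7  1.6] 0.86 stand [ 0.034  -0.0115  0.1124]
pointer_tip [39.3 24.6] 0.59 stand [ 0.034  -0.011   0.0684]
pointer [94.8  1.1] 0.74 stand [ 0.034  -0.012   0.1132]
pointer [252.4 254.1] 0.21 stand [0.034  0.0626 0.1729]
pointer_tip [38.5 25.7] 0.68 stand [ 0.034  -0.0113  0.0667]
pointer [93.8  3.8] 0.62 stand [ 0.034  -0.0114  0.1123]
pointer_tip [38.4 25.1] 0.8 stand [ 0.034  -0.0117  0.0666]
0.03 [[101.2, 27.9], [46.0, 44.2], [7.0, 43.9]]
0.07 [[98.9, 13.3], [43.8, 32.7], [5.8, 38.2]]
0.11 [[96.4, -1.3], [41.6, 21.2], [4.5, 32.6]]
```

Run:
```python
from plan import *
im=cv2.imread("pics/last.png"); g=im.mean(2)
ch="#%@XOxo+=-:. "
for r in range(0,58): print("%2d "%r+"".join(ch[min(12,int(v/14))] for v in g[r,0:110]))
```

```text
0 =====+X@OxxxxxxxxxxxxxxxxxxxxxxxxxxxxxxxOOOxOxxxxxxxxxxxxxxo++=++++++=:       -================-. .=oxxxxxxxxx
 1 =====+X@Oxxxxxxxxxxxxxxxxxxxxxxxxxxxxxxxxxxxxxxxxxxxxxxxxxxx++===++=+=-       -================-.  -oxxxxxxxxx
 2 =====+O@Oxxoxxxxxxxxxxxxxxxxxxxxxxxxxxxxxxxxxxxxxxxxxxxxxxxxo+=========.      -================-.  -oxxxxxxxxx
 3 =====+O@Xxoooxxxxxxxxxxxxxxxxxxxxxxxxxxxxxxxxxxxxxxxxxxxxxxxx+=========:      -================-.  =oxxxxxxxxx
 4 +====+O@Oxooooxxxxxxxxxxxxxxxxxxxxxxxxxxxxxxxxxxxxxxxxxxxxxxxo=========-      :================-.  =xxxxxxxxxx
 5 xOOxxxX@Xxooooxoooxoxxxxxxxxxxxxxxxxxxxxxxxxxxxxxxxxxxxxxxxxxo+=========:    .-================-.  =xxxxxxxxxx
 6 XXXXOX@@Xxooooooooxoxxxxxxxxxxxxxxxxxxxxxxxxxxxxxxxxxxxxxxxxxx+=========-  .:==================-.  =xxxxxxOOOO
 7 OOOOOOX@Xxooooooooooooxxxxxxxxxxxxxxxxxxxxxxxxxxxxxxxxxxxxxxxxo+=======+=:=+oo==================: .=ooxxxxOOOO
 8 XXXXXX@@Xxooooooooooooooooooxxxxxxxxxxxxxxxxxxxxxxxxxxxxxxxxxxo+=====++ooooxxo+=================:..:-===++ooxx
 9 OOXXXX@@Xxoooooooooooooooooooxxoxxxxxxxxxxxxxxxxxxxxxxxxxxxxxxo+===+ooxx
[... 4767 characters left out ...]
OOOOx-           :oo.                                      
52 OxOxOOOOOOxxxoO@XXXOOOOOXOOOOXXOOOOOOOOOOOOOOOOOOOOOOOOO=          :oO+.                                      
53 xOxxOxOOOOxxxoO@@XXOXXXXOOOOOXOOOOOOXOOOOOOOOOOOOOOOOOOOo.        -xX+.                                       
54 xxxxxxOOOOxxxoxX@XXXXXOXOOOXOXOXXOOXOOOOOOOOOOOOOOOOOOOOx-       -xXo.                                        
55 xxxxxxxxxOOxxooX@XXXXXXXXXXXXXXXXXXXXXXXXXOXOOOOOOOOOOOOO=     .=OX+.                                         
56 xxxxOxOxxxOxxo+O@@XXXXXXXXXXXXXXXXXXXXXXXXXOXXOXOOOOOOOOOo    .=OO+.                                          
57 xxxxxxxOOxxxxx+x@@XXXXXXXXXXXXOXXXXXXXXXXXXXXOXXXXXOOXOOOo.  .+OO=.
```

Run:
```python
from plan import *
p=np.load("p.npy"); A,o=stand(p); C=o+[0,0,.065]; w=shot("wrist")
def hz(px,Z):
    O,v=ray(w,px); O=A.T@(O-C); v=A.T@v; return (O+v*(Z-O[2])/v[2]).round(4)
g=w["pixels"].mean(2); m=(g[15:50,0:30]>190).astype(np.uint8)
n,lab,st,ce=cv2.connectedComponentsWithStats(m); i=1+np.argmax(st[1:,4]); print(st[i],ce[i])
cx,cy=ce[i]; cy+=15
for Z in (.0665,.069): 
    print(Z,"mark",hz((cx,cy),Z),hz((13,23.7),Z),hz((13,41),Z),"tip",hz((38.8,25.1),Z),"wedge c10..",hz((72.5,13),Z+.02))
O=[proj(w,C+A@np.array(v)) for v in ((.034,-.0115,.115),(.034,-.0115,.09),(.034,-.0115,.0705))]; print(np.round(O,1))
```

```text
[  8  10  15  16 195] [14.5179 17.6564]
0.0665 mark [ 0.044  -0.0084  0.0665] [ 0.044  -0.0119  0.0665] [ 0.0451 -0.0052  0.0665] tip [ 0.0338 -0.0117  0.0665] wedge c10.. [ 0.0284 -0.0134  0.0865]
0.069 mark [ 0.0449 -0.0081  0.069 ] [ 0.0449 -0.0114  0.069 ] [ 0.046  -0.0049  0.069 ] tip [ 0.0348 -0.0113  0.069 ] wedge c10.. [ 0.0297 -0.0128  0.089 ]
[[[97.9  1.8]]

 [[63.3 15.4]]

 [[42.1 24. ]]]
```

Run:
```python
from plan import *
arc(np.load("p.npy"),-.07,5)
```

```text
[-2.1, -1.0, 0.8]
[-2.1, -1.0, 0.8]
[-2.1, -1.0, 0.9]
[-2.0, -1.1, 0.9]
[-2.0, -1.1, 0.9]
```

```bash
python3 -m inch '{"xyz":[[-2.1,-1.0,0.8],[-2.1,-1.0,0.8],[-2.1,-1.0,0.9],[-2.0,-1.1,0.9],[-2.0,-1.1,0.9],[0,0,0],[0,0,0],[0,0,0],[0,0,0],[0,0,0],[0,0,0],[0,0,0],[0,0,0],[0,0,0],[0,0,0],[0,0,0],[0,0,0]],"rotation":[[0,0,0],[0,0,0],[0,0,0],[0,0,0],[0,0,0],[0,0,0],[0,0,0],[0,0,0],[0,0,0],[0,0,0],[0,0,0],[0,0,0],[0,0,0],[0,0,0],[0,0,0],[0,0,0],[0,0,0]]}' 0 40
cat >> chk.py <<'E'
def hz(px,Z):
    O,v=ray(w,px); O=A.T@(O-C); v=A.T@v; return (O+v*(Z-O[2])/v[2]).round(4)
g=w["pixels"].mean(2)
ch="#%@XOxo+=-:. "
for r in range(0,64): print("%2d "%r+"".join(ch[min(12,int(v/14))] for v in g[r,0:110]))
m=(g[15:60,0:32]>190).astype(np.uint8)
n,lab,st,ce=cv2.connectedComponentsWithStats(m); i=1+np.argmax(st[1:,4]); print(st[i],ce[i]); print("mark",hz(ce[i]+[0,15],.069))
E
python3 chk.py
```

```text
clock: 21.53
position: [0.5689, 0.1918, 0.196]
orientation: [-0.275, -0.517, 0.723, 0.366]
wrist_force: [-8.8, -0.8, -2.5]
gripper_width: 0.0107
grasp_force: 39.1
[ 0.0818  0.9635  1.1182  0.338   1.9524 -2.7546] 21.5333 [-8.7869 -0.8206 -2.4989] 39.110732674598694
[0.0018 0.103  0.1419] 0.17531417632228602 L -0.0017687513092721208
pointer_tip [45.1 19. ] 0.57 stand [ 0.034  -0.003   0.0668]
pointer_tip [252.4 257.9] 0.56 stand [0.034  0.0738 0.1658]
pointer_tip [46.1 21.9] 0.66 stand [ 0.034  -0.0017  0.0674]
pointer_tip [45.9 15. ] 0.62 stand [ 0.034  -0.0043  0.0681]
0.03 [[108.9, -9.0], [49.2, 15.9], [8.5, 15.8]]
0.07 [[106.7, -24.5], [47.1, 3.8], [7.3, 9.9]]
0.11 [[104.3, -39.8], [45.0, -8.2], [6.1, 4.0]]
 0 OOOOOOOOOOOOOX@XOxoooooooooooooooooxxxxxxxxxxxxxxxxxxxxxxxxxxxxxxxxxxxxxo======++oxxxxxxo+==================:.
 1 OOOOOOOOOOOOOX@XOxoooooooooooooooooooxxxxxxxxxxxxxxxxxxxxxxxxxxxxxxxxxxxo+===++ooxxxxxxxx+==================:.
 2 OOOOOOOOOOOOOX@XOxooooooooooooooooxxxxxxxxxxxxxxxxxxxxxxxxxxxxxxxxxxxxxxo+==ooxxxxxxxxxxxo=================-:.
 3 OOOOOOOOOOOOOX@@Oxxoooooooooooooooo
[... 6286 characters left out ...]
XXXXXXXXXXXXXXXx-          =Ox:                            
59 xxxxxxxxxxxxxxxxxxxxo+==O@@XXXXXXXXXXXXXXXXXXXXXXXXXXXXXXXXXXXXXXXO+.        =OO-                             
60 xxxxxxxxxxxxxxxxxxxxo+==oX@XXXXXXXXXXXXXXXXXXXXXXXXXXXXXXXXXXXXXXXXx:       -xO=                              
61 xxxxxxxxxxxxxxxxxxxxo+===O@XXXXXXXXXXXXXXXXXXXXXXXXXXXXXXXXXXXXXXXXO-      :xO=                               
62 xxxxxxxxxxxxxxxxxxxxxo=-=x@XXXXXXXXXXXXXXXXXXXXXXXXXXXXXXXXXXXXXXXXO+     .oX+                                
63 xxxxxxxxxxxxxxxxxxxxxo+==oX@XXXXXXXXXXXXXXXXXXXXXXXXXXXXXXXXXXXXXXXXx:    +Xo.                                
[ 14   0  13  10 126] [19.9048  4.5476]
mark [ 0.0447 -0.0019  0.069 ]
```

```bash
cat > m.py <<'E'
from plan import *
p=np.load("p.npy"); A,o=stand(p); C=o+[0,0,.065]; w=shot("wrist"); g=w["pixels"].mean(2)
def hz(px,Z):
    O,v=ray(w,px); O=A.T@(O-C); v=A.T@v; return (O+v*(Z-O[2])/v[2]).round(4)
def hx(px,X):
    O,v=ray(w,px); O=A.T@(O-C); v=A.T@v; return (O+v*(X-O[0])/v[0]).round(4)
m=(g[0:60,0:32]>195).astype(np.uint8)
n,lab,st,ce=cv2.connectedComponentsWithStats(m); i=1+np.argmax(st[1:,4]); print(st[i],ce[i]); print("mark",hz(ce[i],.069))
b=cv2.GaussianBlur(g,(0,0),.6); np.set_printoptions(linewidth=200)
E
python3 - <<'E'
from m import *
print("mark edges",[hz(q,.069).tolist() for q in ((19.5,7.7),(19.5,25.5))],"bump",hx((51,21.5),.034),"wedge",hx((83,5),.034))
print(b[8:34,38:64:1].round().astype(int))
E
```

```text
[ 12   8  15  17 213] [19.2676 16.0986]
mark [ 0.0447 -0.0031  0.069 ]
mark edges [[0.0441, -0.0062, 0.069], [0.0451, 0.0003, 0.069]] bump [ 0.034  -0.0012  0.0719] wedge [ 0.034  -0.0024  0.0983]
[[84 83 83 83 83 82 82 82 81 81 80 79 79 79 80 80 79 79 80 79 79 80 79 80 80 80]
 [85 84 84 83 83 82 82 81 81 81 80 79 79 79 80 79 79 80 80 79 79 80 80 80 80 80]
 [85 85 85 84 83 82 82 82 81 81 80 79 80 79 79 79 79 80 80 79 80 80 80 80 80 80]
 [85 85 85 84 83 83 82 82 81 81 80 80 80 80 80 79 79 80 79 79 80 80 79 80 80 80]
 [84 84 84 84 84 83 82 82 81 81 80 80 80 79 80 80 80 79 79 79 80 80 79 80 79 79]
 [83 84 84 84 84 83 82 81 82 81 81 80 80 80 80 80 79 80 80 80 80 80 80 80 79 80]
 [83 83 83 83 84 83 83 82 82 81 81 80 80 80 80 80 80 80 80 79 80 80 80 80 81 81]
 [82 83 83 82 83 83 83 81 81 81 80 80 80 80 80 80 80 80 79 79 80 80 80 81 81 81]
 [81 82 82 82 83 82 82 81 80 80 79 80 80 80 80 80 80 79 79 80 81 81 81 81 82 82]
 [81 81 81 81 82 82 81 80 79 79 80 81 80 80 79 79 80 80 79 80 81 81 81 81 81 81]
 [80 80 81 81 81 81 80 80 79 80 80 80 80 80 79 79 80 81 81 81 81 81 82 82 81 82]
 [80 80 81 8
[... 503 characters left out ...]
77 78 78 79 79 79 79 80 80 80 81 80 80 80 80 80 80]
 [75 76 76 77 77 76 77 77 77 77 78 78 78 79 79 79 79 79 80 80 80 80 80 80 80 80]
 [74 75 75 76 76 76 76 77 76 77 77 77 77 78 78 78 78 78 79 80 80 80 80 81 81 81]
 [74 74 74 74 74 75 75 76 76 76 76 76 76 77 77 77 77 77 79 80 80 81 81 81 81 81]
 [73 73 74 74 74 74 75 74 75 76 75 75 75 76 76 76 76 76 77 79 80 81 81 81 81 81]
 [72 72 73 74 73 73 73 73 74 74 74 74 74 75 75 75 75 75 76 78 81 81 81 80 80 80]
 [71 72 72 72 72 72 72 72 72 73 74 73 73 73 74 74 74 74 75 76 78 80 81 80 80 80]
 [71 71 70 70 70 71 71 72 72 72 73 72 72 73 74 73 73 73 74 74 76 78 80 80 80 79]
 [69 70 70 69 69 70 70 70 70 70 71 72 72 72 72 72 72 72 72 73 74 76 77 79 80 80]]
```

```bash
python3 -m inch '{"xyz":[[0,0,0],[0,0,0],[0,0,0],[0,0,0],[0,0,0],[0,0,0]],"rotation":[[0,0,0],[0,0,0],[0,0,0],[0,0,0],[0,0,0],[0,0,0]]}' 0 40
python3 - <<'E'
from m import *
for i in range(6):
    w=shot("wrist")
    for t in ("pointer_tip","mark_tip","pointer"):
        for x in spot_point(w,t)[:2]:
            if x["at"][0]<130: print(t,np.round(x["at"],1),round(x["score"],2),hx(x["at"],.034 if t!="mark_tip" else .045))
E
```

```text
clock: 22.68
position: [0.5689, 0.1918, 0.196]
orientation: [-0.275, -0.517, 0.723, 0.366]
wrist_force: [-9.3, 0.5, -1.4]
gripper_width: 0.0104
grasp_force: 39.1
[ 12   8  15  17 213] [19.2676 16.0986]
mark [ 0.0447 -0.0031  0.069 ]
pointer_tip [44.7 20.4] 0.87 [ 0.034  -0.0025  0.0662]
pointer_tip [17.3 61. ] 0.44 [0.034  0.0099 0.0278]
pointer_tip [43.  18.9] 0.92 [ 0.034  -0.0033  0.0648]
pointer_tip [45.8 17.8] 0.86 [ 0.034  -0.0033  0.0676]
pointer_tip [44.6 19.4] 0.98 [ 0.034  -0.0029  0.0662]
mark_tip [19.  62.2] 0.46 [0.045  0.0131 0.0611]
mark_tip [57.  43.6] 0.41 [0.045  0.0105 0.0979]
pointer_tip [44.6 19.7] 0.75 [ 0.034  -0.0028  0.0662]
pointer [43.4 15.8] 0.25 [ 0.034  -0.0044  0.0656]
pointer_tip [44.8 18.7] 0.62 [ 0.034  -0.0031  0.0665]
mark_tip [56.4 45.8] 0.71 [0.045  0.0111 0.0972]
pointer [102.  279.6] 0.35 [0.034  0.1163 0.071 ]
```

The pointer tip averages y = -3.0 mm and the mark is at -3.1 mm. The pointer is still and the grip holds at 39 N, so I hand the job in.

```bash
python3 -c "
from bench import finish_job
print(finish_job())"
```

```text
the job is handed in; nothing more can be done
None
```

I slid the transport lock to its far stop and rocked the arm until the settled pointer lined up with the mark tab (pointer tip and tab centre about 0.1 mm apart by my camera estimate). I handed the job in at about 23 s with the rod still gripped at about 39 N; no verdict was shown.

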